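# Tip the bolts out, then stack and nest the parts totes

### The arm

A 6-joint arm with a two-finger parallel gripper is mounted at the origin on a cart in front of the work surface, level with it; the furniture and walls round the work are solid. World frame = base frame: x ahead of the robot, y to its left, z up, the work surface at z = 0. Lengths are in mm, angles in degrees, forces in N, time in s.
With the tool pointing down it reaches from about 300 to 850 mm from the base axis. Payload 4.2 kg.
Tool frame: the origin (TCP) lies on the centre line of the jaws, within the pads' length; the fingertips stand 8 mm ahead of it and the grasp point (between the pads) lies 11 mm behind it; z points along the fingers, y is the line along which they close (so a half turn about z gives the same grasp; the last joint's range is limited). The gripper opens to 91 mm and grips with 3 to 60 N. Pads are 32 mm wide; open, the fingers measure 118 mm over their backs; the gripper's body (76 mm by 178 mm) begins 60 mm behind the grasp point.
Start: joints at [-75.459, 18.312, 89.639, -0, 72.044, -1.146], TCP at [155.478, -553.596, 221.976] pointing down, gripper open.
Joint ranges: [-177.97, 177.97], [-48.28, 115.42], [12.27, 149.76], [-77.06, 257.06], [2.81, 150.46], [-146.56, 146.56]. Speed limits (degrees/s): [147.25, 147.25, 180, 180, 180, 180].

### API

Orientations are given as [roll, pitch, yaw] about the fixed x, y, z axes, in that order (R = Rz(yaw) Ry(pitch) Rx(roll)).
In Python, from workcell import telemetry, eyes, ticket gives the robot as it stands. The module is installed in compiled form; this text tells all that it offers.
- The arm moves only by the shell command python3 -m crank 'ROWS' [OPENING] [FORCE]. ROWS is JSON, a list of rows, each an object of numbers: "dx", "dy", "dz": the shift along the world's x, y, z normalised to -1 to 1, where 1 is 80 cm; "yaw": the turn about the world's z normalised to -1 to 1, where 1 is 5 degrees. A call has 1 to 10 rows; each row shifts and turns the commanded pose from where the row before left it; what a row does not reach is not made up. A row lasts 1/8 s, in which the tool goes at most 62.5 mm and 10.7 degrees, less where a joint would pass 70% of its speed; a pose out of reach is approached as far as the arm can. A call with a number of a shift or a turn outside -1 to 1 is refused whole. A call with a gripper value outside its range is refused whole. OPENING is the opening, from 0 (shut) to 1 (fully open), set as the call begins (- or left out, the last holds). The fingers move at their own pace and stop on an object; FORCE is the grip in N (left out, the last holds). Time passes only in rows, so rows that do not move let the fingers close. It gives the time, the measured TCP pose, the force, the opening and the grip force at its end, in the units of the state.
- telemetry.state(): the state, without advancing time (a new reading comes with each control period).
- eyes.grab_frame(name): name is "side" or "top" or "wrist"; returns the picture (384x512x3 uint8, red, green, blue); there is no depth.
- eyes.calibration(name): a dict with "camera_matrix" (3x3 intrinsics, pixels), "world_from_camera" (4x4, takes a point from camera to world coordinates). Camera axes: x right, y down, z forward; pixel columns grow to the right and rows downward; lengths in mm; the calibration is good to about 2 mm. The wrist camera is an equidistant fisheye: a pixel r from the principal point sees the ray r / f radians off the axis. A picture is of the moment at which its call begins: read the wrist's pose just before it. calibration takes no time and is no camera call; for the wrist camera it gives the pose at the moment of the call.
- ticket.job_done(): hands the job in; it is judged then, once.
The state is a dict: "time_s": time; "qpos": joint angles; "qvel": joint speeds; "effort": joint torques, N m; "ee_pos": TCP position; "ee_rot": TCP orientation; "force": force on the tool from outside, world axes, zero at the start; "torque": the same for the moment, N m; "gripper_width": finger opening in mm; "gripper_force": force on a finger pad.
Only numpy, scipy, OpenCV 4.12 (cv2) and the standard library are available. Lean on these libraries where they do the work, as an engineer would, in place of code of your own. Each camera call takes 0.05 s, during which the arm holds its last target. There are 200 camera calls.

### The job

Tip the bolts and the brass fitting out of the blue tote into the grey tote. Then put the blue tote upright on the grey one, turned so that it stacks on top and leaves room for the parts, and put the empty orange tote on the blue one the other way round, so that it nests down inside. Set the totes down rather than dropping them, and leave the other things on the bench undisturbed.

Things in the scene. Friction and masses are not known exactly. Their poses are not given: they have to be found in the camera images.
- grey_tote: Grey stack-nest tote, 130 long (x) x 68 wide (y) x 64 mm high, origin at the centre of the underside, empty, 0.45 kg, any yaw; stays on the bench. Yellow lip at the rear end (+x), open front at -x. A tote set over it with the yellow lip at the SAME end nests (origin 35 mm above this one's); half a turn round, lips at OPPOSITE ends, it stacks (56.5 mm above). Origins one above the other.
- grey_mouth (a point): Centre of the grey tote's rim plane, 64 mm above its origin; mouth 124 x 62 mm inside. Inside on both sides are saddles at x = -48 and +26 mm (seats 16 mm long, 6 mm below the rim, stops at both ends, reaching in to y = +-24.5 mm) that carry a stacked tote's feet; play 2.5 mm sideways, 3 mm lengthwise.
- blue_tote: Blue tote of the same shape and frame, about 0.14 kg, with the three parts in it, any yaw. Upper part, 29 to 64 mm high: flat upright side walls, 68 mm apart outside, 3 mm thick: grasp across these from above, also leaning along its length. Lower body 43 mm wide; feet outside it on both sides at x = +48 and -26 mm (10 mm long, to y = +-28.5 mm, 1.5 mm short of the underside).
- blue_sill (a point): Middle of the blue tote's open front sill, at (-65, 0, 31) mm in its frame; the opening above it is 48 mm wide. Inside, a slope rises at 36 deg from the floor (at x = -19 mm) to this sill. Friction is about 0.6, so the parts slide out when the tote is tipped front down some 80 to 95 deg.
- orange_tote: Orange tote of the same shape and frame as the grey and blue ones, about 0.14 kg, empty, upright on the bench, any yaw. When it nests, its shoulder (29 mm above its underside) comes to rest on the other tote's rim.
- orange_lip (a point): Top of the orange tote's flat yellow lip, at (69, 0, 62.5) mm in its frame; the lip is 46 mm wide, sticks out 9 mm, and marks the rear end (+x), as on all three totes.
- bolt_a: Steel hex bolt, 17 x 19 x 27 mm, 32 g, starts standing on its head in the blue tote; origin at the centre of the head's face.
- bolt_b: Steel hex bolt, 17 x 19 x 27 mm, 28 g, as the other one, in the blue tote.
- brass_fitting: Brass fitting, 19 x 22 x 20 mm, 20 g, in the blue tote; origin at the centre of its underside.
- vial_blue: Bystander: small glass vial with blue cap, 23 mm across, 60 mm high, standing; origin under it.
- vial_red: Bystander: small glass vial with red cap, 23 mm across, 60 mm high, standing; origin under it.
- bronze_weight: Bystander: dark bronze cylinder, 33 mm across, 82 mm high, standing; origin under it.
- black_tape: Bystander: roll of black tape lying flat, 62 mm across, 19 mm high.
- blue_marker: Bystander: blue marker pen lying down, 137 mm long (its y), 13 mm high.
- case_edge (a point): Near upper edge of the open door of the tall grey instrument case, fixed: the door is a slab 0.32 m high, y within 35 mm of this point, running from here away from the robot for 0.25 m; keep the gripper clear of it. A fixed steel cup, 60 mm across and 182 mm high, stands 95 mm to the left (+y) of this point.

How it is judged (in metres and radians):
On the way, in this order (a step that is already met when the one before it is completed fails the run):
1. the blue tote is tipped, front down, over the grey tote (angle between blue_tote's own z axis and vertical above 0.8 rad and horizontal distance between blue_tote and grey_tote below 0.2 m), for 0.1 s.
2. both bolts and the brass fitting lie in the grey tote (x of bolt_a in the frame of grey_tote between -0.066 and 0.066 m and y of bolt_a in the frame of grey_tote between -0.034 and 0.034 m and z of bolt_a in the frame of grey_tote between -0.005 and 0.056 m and x of bolt_b in the frame of grey_tote between -0.066 and 0.066 m and y of bolt_b in the frame of grey_tote between -0.034 and 0.034 m and z of bolt_b in the frame of grey_tote between -0.005 and 0.056 m and x of brass_fitting in the frame of grey_tote between -0.066 and 0.066 m and y of brass_fitting in the frame of grey_tote between -0.034 and 0.034 m and z of brass_fitting in the frame of grey_tote between -0.005 and 0.056 m), for 0.2 s.
3. the blue tote stands stacked on the grey one, let go (z of blue_tote in the frame of grey_tote between 0.0525 and 0.0605 m and horizontal distance between blue_tote and grey_tote below 0.01 m and angle between blue_tote's own z axis and vertical below 0.08 rad and angle between the x axis of blue_tote and the x axis of grey_tote, either way round below 0.15 rad and angle between grey_tote's own z axis and vertical below 0.06 rad and height (world z) of grey_tote between -0.005 and 0.006 m and contact force between blue_tote and the fingers below 0.1 N), for 0.2 s.
At the end, for the whole second after the job is handed in: Parts lie in the grey tote, which stands on the bench (tilt <0.06 rad). Blue origin 56.5+-4 mm above grey's, within 10 mm; orange 35+-4 mm above blue's, within 14 mm; each parallel to the one below within 0.15 rad, tilt <0.08 rad; all slower than 0.02 m/s (all of step 2 and z of blue_tote in the frame of grey_tote between 0.0525 and 0.0605 m and horizontal distance between blue_tote and grey_tote below 0.01 m and angle between each of blue_tote, orange_tote's own z axis and vertical below 0.08 rad and angle between the x axis of blue_tote and the x axis of grey_tote, either way round below 0.15 rad and z of orange_tote in the frame of blue_tote between 0.031 and 0.039 m and horizontal distance between orange_tote and blue_tote below 0.014 m and angle between the x axis of orange_tote and the x axis of blue_tote, either way round below 0.15 rad and angle between grey_tote's own z axis and vertical below 0.06 rad and height (world z) of grey_tote between -0.005 and 0.006 m and linear speed of each of grey_tote, blue_tote, orange_tote below 0.02 m/s); the robot touches nothing.
It fails at once if one of the five bystanders is shoved more than 30 mm (distance of any of vial_blue, vial_red, bronze_weight, black_tape, blue_marker from where it was at the start of the episode above 0.03 m).
It fails at once if a vial or the bronze weight is knocked over (angle between any of vial_blue, vial_red, bronze_weight's own z axis and vertical above 0.7 rad).
It fails at once if the blue tote falls, not held, faster than 0.7 m/s (a drop of some 25 mm) (linear speed of blue_tote above 0.7 m/s and contact force between blue_tote and the fingers below 0.1 N).
It fails at once if the orange tote falls, not held, faster than 0.7 m/s (a drop of some 25 mm) (linear speed of orange_tote above 0.7 m/s and contact force between orange_tote and the fingers below 0.1 N).
It also fails if it takes over 72 s, if anything falls off the work surface, if the arm or the gripper's body presses on something with over 40 N, if the wrist force passes 120 N, or if a joint passes its speed limit or range.

## Working session

There is one attempt and no reset: what is moved stays moved. The work goes in short steps, Python scripts to look and compute and a shell command to move; the robot and the scene stay as the last step left them, time stands still between calls to the robot, and variables do not carry over. Pictures are saved under pics/ and viewed, at most 10 in all, crops included, and the job is handed in when it is done.

```bash
mkdir -p pics; cat > h.py <<'E'
import numpy as np, cv2
from workcell import telemetry, eyes
def grab(n, save=None):
    c=eyes.calibration(n); im=eyes.grab_frame(n)
    if save: cv2.imwrite('pics/'+save, cv2.cvtColor(im,cv2.COLOR_RGB2BGR))
    return im,np.array(c['camera_matrix']),np.array(c['world_from_camera'])
def rays(px,K,T,fish=False):
    px=np.atleast_2d(np.float64(px)); d=np.c_[(px[:,0]-K[0,2])/K[0,0],(px[:,1]-K[1,2])/K[1,1],np.ones(len(px))]
    if fish:
        r=np.hypot(d[:,0],d[:,1]); s=np.where(r>1e-9,np.sin(r)/np.maximum(r,1e-9),1); d=np.c_[d[:,0]*s,d[:,1]*s,np.cos(r)]
    return T[:3,3], d@T[:3,:3].T
def onplane(px,z,K,T,fish=False):
    o,d=rays(px,K,T,fish); return o+d*((z-o[2])/d[:,2])[:,None]
E
python3 - <<'E'
from h import *
ims=[grab(n)[0] for n in ('top','side')]
v=np.hstack(ims); 
for n,im in zip(('top','side'),ims): cv2.imwrite(f'pics/{n}0.png',cv2.resize(cv2.cvtColor(im,4),None,fx=1.5,fy=1.5))
np.save('top0.npy',ims[0]);np.save('side0.npy',ims[1])
for n in('top','side','wrist'):
    c=eyes.calibration(n); print(n,np.round(c['camera_matrix'],1).tolist(),np.round(c['world_from_camera'],3).tolist())
print(telemetry.state())
E
```

```text
top [[375.0, 0.0, 258.2], [0.0, 375.0, 199.1], [0.0, 0.0, 1.0]] [[0.009, -0.991, 0.135, 448.781], [-1.0, -0.007, 0.016, -20.427], [-0.015, -0.135, -0.991, 1166.417], [0.0, 0.0, 0.0, 1.0]]
side [[492.0, 0.0, 254.6], [0.0, 492.0, 182.8], [0.0, 0.0, 1.0]] [[-0.841, -0.198, 0.503, -85.573], [-0.54, 0.346, -0.767, 990.412], [-0.022, -0.917, -0.398, 727.932], [0.0, 0.0, 0.0, 1.0]]
wrist [[297.3, 0.0, 260.0], [0.0, 297.3, 193.9], [0.0, 0.0, 1.0]] [[0.27, -0.928, -0.256, 229.202], [-0.963, -0.26, -0.07, -532.914], [-0.002, 0.266, -0.964, 384.207], [0.0, 0.0, 0.0, 1.0]]
{'time_s': 0.1, 'qpos': array([-7.54563503e+01,  1.83479199e+01,  8.96993867e+01, -5.86177565e-04,
        7.20433757e+01, -1.14588574e+00]), 'qvel': array([ 0.06255772, -0.04174267, -0.26524689, -0.11031309,  0.07242158,
        0.08926049]), 'effort': array([ 2.26737739e-04, -4.13331234e+01, -2.32510042e+01,  7.29186111e-02,
        4.22373461e-02, -6.96042025e-05]), 'ee_pos': array([ 155.38261615, -553.15468456,  221.20512164]), 'ee_rot': array([-1.79909325e+02, -1.25625168e-03,  1.56897156e+01]), 'force': array([-0.49566045, -0.85338557,  0.52459445]), 'torque': array([ 0.06792655,  0.01310074, -0.02641704]), 'gripper_force': 0.0, 'gripper_width': 91.28636905193655}
```

View pics/top0.png

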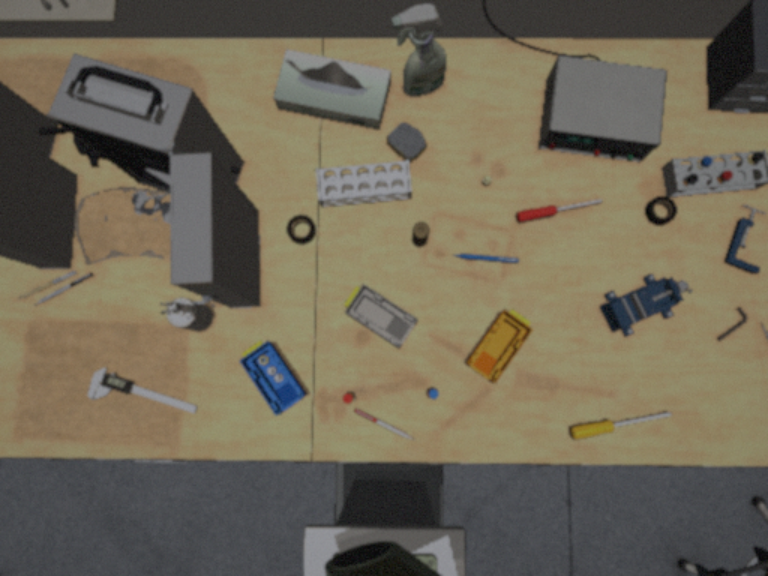

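View pics/side0.png

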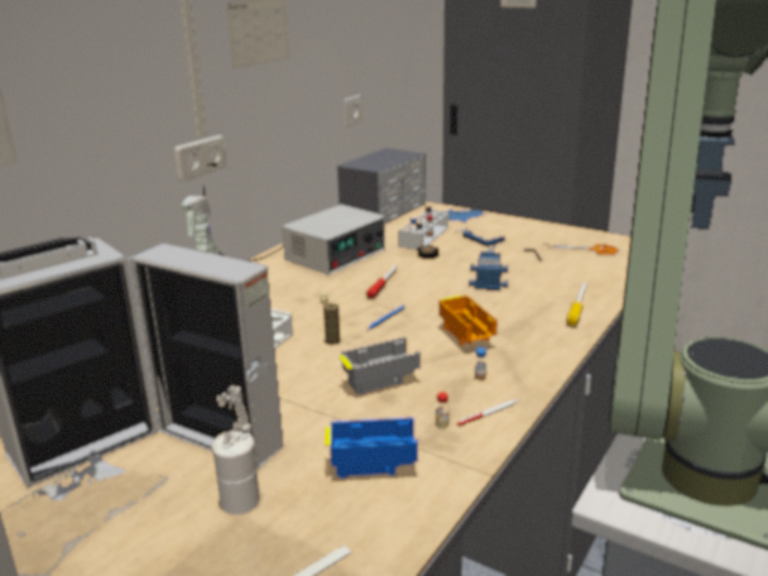

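The top view shows blue at (272,378), grey at (382,316) and orange at (498,345), in 1.5x pixels. The yellow lips are up-left on blue and grey and up-right on orange. The red and blue vials are at (348,397) and (432,393), the bronze weight at (420,233), and the cup at (182,312). The side view agrees.

```bash
cat >> h.py <<'E'
def tote_masks(im):
    h=cv2.cvtColor(im,cv2.COLOR_RGB2HSV); H,S,V=[h[...,i].astype(int) for i in range(3)]
    return dict(blue=(H>104)&(H<122)&(S>170),orange=(H>8)&(H<22)&(S>185)&(V>90),yellow=(H>23)&(H<36)&(S>140),grey=(S<50)&(V>60)&(V<190))
def blobs(m,amin):
    n,l,s,c=cv2.connectedComponentsWithStats(m.astype(np.uint8),connectivity=8)
    return [(l==i,s[i],c[i]) for i in range(1,n) if s[i,4]>=amin]
E
python3 - <<'E'
from h import *
im=np.load('top0.npy'); c=eyes.calibration('top');K=np.array(c['camera_matrix']);T=np.array(c['world_from_camera'])
M=tote_masks(im)
for n in M:
    for b,s,ce in blobs(M[n],15):
        if not(130<ce[0]<390 and 130<ce[1]<300): continue
        p=np.argwhere(b)[:,::-1].astype(np.float32); r=cv2.minAreaRect(p)
        print(n,s[4],np.round(ce,1),'z63',np.round(onplane(ce,63,K,T)[0,:2]),'rect',np.round(cv2.boxPoints(r)).tolist(), 'rc63',np.round(onplane(r[0],63,K,T)[0,:2],1))
for n,px,z in [('vred',(348,397),60),('vblue',(432,393),60),('bronze',(420,228),82),('cup',(178,307),182),('tape',(300,229),19),('door_near',(191,285),320),('mark_l',(455,256),10),('mark_r',(518,261),10)]:
    print(n,np.round(onplane(np.array(px)/1.5,z,K,T)[0,:2]))
E
```

```text
blue 285 [188.7 255.3] z63 [432. 198.] rect [[171.0, 231.0], [191.0, 225.0], [204.0, 268.0], [184.0, 274.0]] rc63 [448. 203.]
blue 118 [171.3 249. ] z63 [450. 250.] rect [[161.0, 240.0], [170.0, 235.0], [186.0, 265.0], [177.0, 270.0]] rc63 [440.7 242.6]
orange 22 [338.5 214.6] z63 [ 554. -240.] rect [[334.0, 216.0], [335.0, 212.0], [344.0, 213.0], [344.0, 218.0]] rc63 [ 554.1 -241.5]
orange 224 [323.3 238.4] z63 [ 484. -194.] rect [[311.0, 241.0], [328.0, 215.0], [342.0, 225.0], [326.0, 251.0]] rc63 [ 500.1 -204.3]
orange 15 [349.5 220.8] z63 [ 536. -272.] rect [[346.0, 223.0], [351.0, 217.0], [353.0, 218.0], [349.0, 224.0]] rc63 [ 537.  -272.1]
orange 67 [340.8 229.1] z63 [ 512. -246.] rect [[332.0, 236.0], [342.0, 219.0], [350.0, 223.0], [340.0, 240.0]] rc63 [ 510.4 -246.1]
yellow 27 [234.  197.4] z63 [603.  69.] rect [[230.0, 203.0], [237.0, 191.0], [238.0, 192.0], [231.0, 204.0]] rc63 [603.2  69. ]
yellow 36 [345.9 211.3] z63 [ 564. -262.] rect [[340.0, 209.0], [341.0, 206.0], [352.0, 214.0], [351.0, 217.0]] rc63 [ 563.5 -262. ]
yellow 22 [166.8 232.4] z63 [498. 265.] rect [[161.
[... 684 characters left out ...]
05.0], [154.0, 206.0]] rc63 [581.  287.4]
grey 71 [177.  260.8] z63 [416. 232.] rect [[158.0, 240.0], [179.0, 226.0], [204.0, 264.0], [183.0, 278.0]] rc63 [440.8 221.4]
grey 36 [175.2 239.4] z63 [478. 240.] rect [[172.0, 236.0], [178.0, 236.0], [178.0, 242.0], [172.0, 242.0]] rc63 [479.  240.3]
grey 43 [182.9 249. ] z63 [450. 216.] rect [[178.0, 247.0], [181.0, 243.0], [189.0, 251.0], [186.0, 255.0]] rc63 [450.8 215. ]
grey 81 [261.8 285.8] z63 [347. -16.] rect [[251.0, 282.0], [252.0, 279.0], [275.0, 290.0], [273.0, 293.0]] rc63 [346.2 -18.1]
vred [406.  72.]
vblue [415. -91.]
bronze [738. -67.]
cup [565. 366.]
tape [751. 182.]
door_near [583. 294.]
mark_l [ 697. -143.]
mark_r [ 687. -274.]
```

```bash
python3 -m crank '[{"dx":0.025,"dy":0.069,"yaw":1},{"dx":0.025,"dy":0.069,"yaw":1},{"dx":0.025,"dy":0.069,"yaw":1},{"dx":0.025,"dy":0.069,"yaw":1},{"dx":0.025,"dy":0.069,"yaw":1},{"dx":0.025,"dy":0.069,"yaw":1},{"dx":0.025,"dy":0.069,"yaw":1},{"dx":0.025,"dy":0.069,"yaw":1},{"dx":0.025,"dy":0.069,"yaw":1},{"dx":0.025,"dy":0.069,"yaw":1}]' 1
python3 -m crank '[{"dx":0.025,"dy":0.069,"yaw":1},{"dx":0.025,"dy":0.069,"yaw":1},{"dx":0.025,"dy":0.069,"yaw":1},{"dx":0.025,"dy":0.069,"yaw":1},{"yaw":1},{"yaw":1},{"yaw":1},{"yaw":1},{"yaw":1},{"yaw":1}]'
python3 -m crank '[{"yaw":1},{"yaw":1},{"yaw":1},{"yaw":1},{"yaw":1},{"yaw":1},{"yaw":1},{"yaw":1},{"yaw":1},{"yaw":1}]'
python3 -m crank '[{"yaw":1},{"yaw":1},{"yaw":1},{"yaw":1},{"yaw":1},{"yaw":1},{"yaw":1},{"yaw":1},{"yaw":1},{"yaw":0.5}]'
python3 - <<'E'
from h import *
im,K,T=grab('wrist','w1.png'); np.save('w1.npy',im); print(np.round(T,3).tolist(),telemetry.state()['qpos'])
E
```

```text
[[0.27, -0.928, -0.256, 229.202], [-0.963, -0.26, -0.07, -532.914], [-0.002, 0.266, -0.964, 384.207], [0.0, 0.0, 0.0, 1.0]] [-7.54595365e+01  1.83428341e+01  8.96899321e+01 -6.71233914e-04
  7.20415420e+01 -1.14642812e+00]validation failed for argument at $[0]...
validation failed for argument at $[0]...
validation failed for argument at $[0]...
validation failed for argument at $[0]...
```

View pics/w1.png

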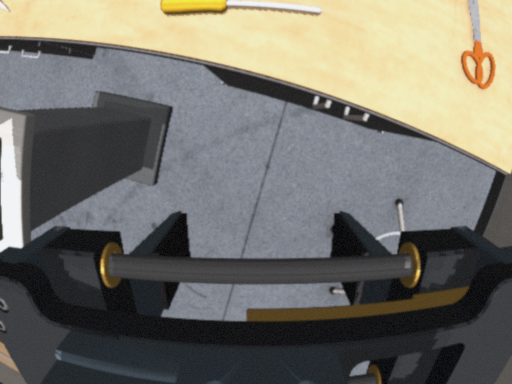

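The view shows only the floor and the bench edge because the moves were refused. It probably wants all four keys in every row.

```bash
python3 -m crank '[{"dx":0.025,"dy":0.069,"dz":0,"yaw":1},{"dx":0.025,"dy":0.069,"dz":0,"yaw":1},{"dx":0.025,"dy":0.069,"dz":0,"yaw":1},{"dx":0.025,"dy":0.069,"dz":0,"yaw":1},{"dx":0.025,"dy":0.069,"dz":0,"yaw":1},{"dx":0.025,"dy":0.069,"dz":0,"yaw":1},{"dx":0.025,"dy":0.069,"dz":0,"yaw":1},{"dx":0.025,"dy":0.069,"dz":0,"yaw":1},{"dx":0.025,"dy":0.069,"dz":0,"yaw":1},{"dx":0.025,"dy":0.069,"dz":0,"yaw":1}]' 1
```

```text
time_s: 1.4
ee_pos: [355.7, 0.3, 222.2]
ee_rot: [179.9, -0.0, 65.9]
force: [1.3, -0.0, 0.1]
gripper_width: 91.2
gripper_force: 0.0
```

```bash
python3 -m crank '[{"dx":0.025,"dy":0.069,"dz":0,"yaw":1},{"dx":0.025,"dy":0.069,"dz":0,"yaw":1},{"dx":0.025,"dy":0.069,"dz":0,"yaw":1},{"dx":0.025,"dy":0.069,"dz":0,"yaw":1},{"dx":0,"dy":0,"dz":0,"yaw":1},{"dx":0,"dy":0,"dz":0,"yaw":1},{"dx":0,"dy":0,"dz":0,"yaw":1},{"dx":0,"dy":0,"dz":0,"yaw":1},{"dx":0,"dy":0,"dz":0,"yaw":1},{"dx":0,"dy":0,"dz":0,"yaw":1}]'
python3 -m crank '[{"dx":0,"dy":0,"dz":0,"yaw":1},{"dx":0,"dy":0,"dz":0,"yaw":1},{"dx":0,"dy":0,"dz":0,"yaw":1},{"dx":0,"dy":0,"dz":0,"yaw":1},{"dx":0,"dy":0,"dz":0,"yaw":1},{"dx":0,"dy":0,"dz":0,"yaw":1},{"dx":0,"dy":0,"dz":0,"yaw":1},{"dx":0,"dy":0,"dz":0,"yaw":1},{"dx":0,"dy":0,"dz":0,"yaw":1},{"dx":0,"dy":0,"dz":0,"yaw":1}]'
python3 -m crank '[{"dx":0,"dy":0,"dz":0,"yaw":1},{"dx":0,"dy":0,"dz":0,"yaw":1},{"dx":0,"dy":0,"dz":0,"yaw":1},{"dx":0,"dy":0,"dz":0,"yaw":1},{"dx":0,"dy":0,"dz":0,"yaw":1},{"dx":0,"dy":0,"dz":0,"yaw":1},{"dx":0,"dy":0,"dz":0,"yaw":1},{"dx":0,"dy":0,"dz":0,"yaw":1},{"dx":0,"dy":0,"dz":0,"yaw":1},{"dx":0,"dy":0,"dz":0,"yaw":0.5}]'
python3 - <<'E'
from h import *
im,K,T=grab('wrist','w2.png'); np.save('w2.npy',im); print(np.round(T,3).tolist(),telemetry.state()['qpos'])
E
```

```text
time_s: 2.65
ee_pos: [435.3, 219.1, 221.7]
ee_rot: [-180.0, 0.0, 115.9]
force: [-0.3, -0.5, -1.6]
gripper_width: 91.4
gripper_force: 0.0
time_s: 3.9
ee_pos: [435.2, 219.1, 221.7]
ee_rot: [-180.0, -0.0, 165.9]
force: [-0.6, -0.1, -0.3]
gripper_width: 91.0
gripper_force: 0.0
time_s: 5.15
ee_pos: [435.3, 219.1, 221.7]
ee_rot: [180.0, -0.0, -146.7]
force: [-0.8, -0.1, -0.2]
gripper_width: 91.4
gripper_force: 0.0
[[-0.548, 0.806, 0.224, 373.442], [0.836, 0.528, 0.147, 177.833], [-0.0, 0.268, -0.963, 384.747], [0.0, 0.0, 0.0, 1.0]] [ 2.53629650e+01  1.04270273e+01  1.00571816e+02  5.81288835e-03
  6.90397078e+01 -9.79595942e+01]
```

View pics/w2.png

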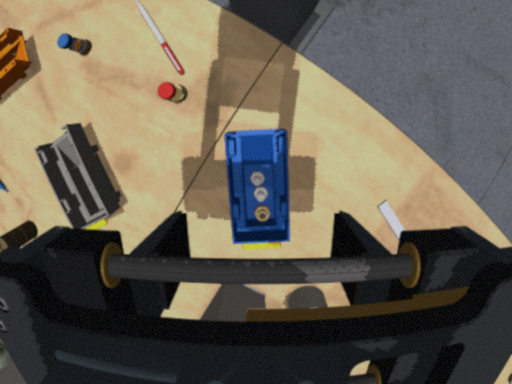

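The wrist view shows the blue tote with its lip at (262,245) and rim corners at about (233,243), (289,240), (287,129) and (226,131). The parts are in a row at (258,178), (260,193) and (263,214). Grey is at left, with its lip at (97,225).

```bash
python3 - <<'E'
from h import *
im=np.load('w2.npy'); c=eyes.calibration('wrist');K=np.array(c['camera_matrix']);T=np.array(c['world_from_camera'])
M=tote_masks(im)
for n in('blue','yellow'):
    m=M[n].copy(); m[250:]=0; m[:,:20]=0
    for b,s,ce in blobs(m,25):
        P=onplane(np.argwhere(b)[:,::-1],63.,K,T,1)[:,:2].astype(np.float32)
        r=cv2.minAreaRect(P); print(n,s,np.round(ce,1),np.round(P.mean(0),1),[np.round(x,1) for x in r])
q=onplane([(233,243),(289,240),(287,129),(226,131)],64,K,T,1)[:,:2]; print(np.round(q,1),q.mean(0))
for px in [(258,178),(260,193),(263,214)]: print(np.round(onplane(px,20,K,T,1)[0,:2],1))
q=onplane([(37,150),(78,125),(119,190),(75,225)],64,K,T,1)[:,:2]; print('grey',np.round(q,1),q.mean(0))
E
```

```text
blue [61 35 11 13 77] [66.3 41.1] [415.6 -83.2] [array([415.9, -83.5]), array([14.8, 17.3]), np.float64(8.4)]
blue [ 226  130   63  113 5654] [257.8 183.8] [440.8 219. ] [array([444.4, 222. ]), array([128.4,  65.8]), np.float64(36.3)]
yellow [ 85 219  22  12 130] [ 96.4 225.4] [600.8  72.2] [array([602.8,  71.9]), array([ 8.9, 39.5]), np.float64(56.6)]
yellow [243 243  38   6 183] [261.2 245.6] [501.1 263.2] [array([501. , 263.4]), array([ 6.4, 44.4]), np.float64(36.4)]
[[516.4 233.1]
 [476.7 286.5]
 [371.7 211.2]
 [409.4 157.5]] [443.55186106 222.08737302]
[442.4 219.9]
[457.4 232.8]
[478.9 251.6]
grey [[560.8 -55.8]
 [497.1  -6.9]
 [537.5  81.7]
 [620.6  42.9]] [554.01318061  15.47568116]
```

```bash
python3 -m crank '[{"dx":0.055,"dy":0.036,"dz":0,"yaw":0.6},{"dx":0,"dy":0,"dz":-0.06,"yaw":0},{"dx":0,"dy":0,"dz":-0.06,"yaw":0},{"dx":0,"dy":0,"dz":-0.06,"yaw":0},{"dx":0,"dy":0,"dz":-0.06,"yaw":0},{"dx":0,"dy":0,"dz":-0.012,"yaw":0},{"dx":0,"dy":0,"dz":0,"yaw":0}]'
python3 -m crank '[{"dx":0,"dy":0,"dz":0,"yaw":0},{"dx":0,"dy":0,"dz":0,"yaw":0},{"dx":0,"dy":0,"dz":0,"yaw":0},{"dx":0,"dy":0,"dz":0,"yaw":0}]' 0 40
```

```text
time_s: 6.08
ee_pos: [479.9, 248.2, 20.7]
ee_rot: [180.0, 0.0, -143.8]
force: [0.3, 0.1, 0.4]
gripper_width: 91.4
gripper_force: 0.0
time_s: 6.58
ee_pos: [480.2, 248.4, 21.6]
ee_rot: [-180.0, 0.1, -143.8]
force: [-1.4, 0.4, 7.2]
gripper_width: 67.8
gripper_force: 40.0
```

```bash
python3 -m crank '[{"dx":0,"dy":0,"dz":0.02,"yaw":0},{"dx":0,"dy":0,"dz":0.035,"yaw":0},{"dx":0,"dy":0,"dz":0.04,"yaw":0},{"dx":0,"dy":0,"dz":0.04,"yaw":0},{"dx":0,"dy":0,"dz":0.04,"yaw":0},{"dx":0,"dy":0,"dz":0.017,"yaw":0},{"dx":0,"dy":-0.02,"dz":0,"yaw":-1},{"dx":0,"dy":-0.035,"dz":0,"yaw":-1},{"dx":0.01,"dy":-0.04,"dz":0,"yaw":-1},{"dx":0.01,"dy":-0.04,"dz":0,"yaw":-1}]'
python3 -m crank '[{"dx":0.01,"dy":-0.04,"dz":0,"yaw":-1},{"dx":0.01,"dy":-0.04,"dz":0,"yaw":-1},{"dx":0.01,"dy":-0.04,"dz":0,"yaw":-1},{"dx":0.01,"dy":-0.03,"dz":0,"yaw":-1},{"dx":0.01,"dy":-0.02,"dz":0,"yaw":-1},{"dx":0.01,"dy":-0.014,"dz":0,"yaw":-1},{"dx":0.009,"dy":0,"dz":0,"yaw":-1},{"dx":0,"dy":0,"dz":0,"yaw":-1},{"dx":0,"dy":0,"dz":0,"yaw":-1},{"dx":0,"dy":0,"dz":0,"yaw":-1}]'
python3 -m crank '[{"dx":0,"dy":0,"dz":0,"yaw":-1},{"dx":0,"dy":0,"dz":0,"yaw":-1},{"dx":0,"dy":0,"dz":0,"yaw":-1},{"dx":0,"dy":0,"dz":0,"yaw":-1},{"dx":0,"dy":0,"dz":0,"yaw":-1},{"dx":0,"dy":0,"dz":0,"yaw":-1},{"dx":0,"dy":0,"dz":0,"yaw":-1},{"dx":0,"dy":0,"dz":0,"yaw":-1},{"dx":0,"dy":0,"dz":0,"yaw":-1},{"dx":0,"dy":0,"dz":0,"yaw":-1}]'
python3 -m crank '[{"dx":0,"dy":0,"dz":0,"yaw":-1},{"dx":0,"dy":0,"dz":0,"yaw":-1},{"dx":0,"dy":0,"dz":0,"yaw":-1},{"dx":0,"dy":0,"dz":0,"yaw":-1},{"dx":0,"dy":0,"dz":0,"yaw":-1},{"dx":0,"dy":0,"dz":0,"yaw":-1},{"dx":0,"dy":0,"dz":0,"yaw":-1},{"dx":0,"dy":0,"dz":0,"yaw":-0.94},{"dx":0,"dy":0,"dz":0,"yaw":0}]'
python3 - <<'E'
from h import *
a,K,T=grab('side'); b,K,T=grab('wrist')
cv2.imwrite('pics/d1.png',cv2.cvtColor(np.hstack([cv2.resize(a[150:330,150:400],(500,360)),cv2.resize(b,(480,360))[:,:300]]),4))
E
```

```text
time_s: 7.82
ee_pos: [494.9, 139.0, 173.4]
ee_rot: [180.0, -0.1, -163.9]
force: [1.0, -0.3, -2.2]
gripper_width: 67.8
gripper_force: 40.0
time_s: 9.07
ee_pos: [549.9, -7.3, 173.1]
ee_rot: [-179.9, -0.1, 146.0]
force: [0.3, -0.3, -2.6]
gripper_width: 67.6
gripper_force: 40.0
time_s: 10.32
ee_pos: [549.8, -7.3, 173.1]
ee_rot: [-179.9, -0.0, 96.0]
force: [-0.2, -0.6, -2.0]
gripper_width: 67.9
gripper_force: 40.0
time_s: 11.45
ee_pos: [549.9, -7.2, 173.3]
ee_rot: [-179.9, 0.1, 56.5]
force: [0.1, 0.4, -2.4]
gripper_width: 68.2
gripper_force: 40.0
```

View pics/d1.png

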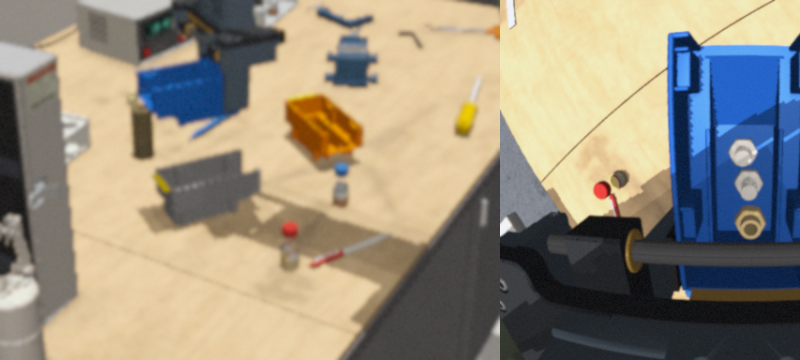

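Blue is held level over grey with the parts still inside. I'll loosen the grip in stages so it pivots.

```bash
python3 -m crank '[{"dx":0,"dy":0,"dz":0,"yaw":0},{"dx":0,"dy":0,"dz":0,"yaw":0}]' 0 10
python3 -m crank '[{"dx":0,"dy":0,"dz":0,"yaw":0},{"dx":0,"dy":0,"dz":0,"yaw":0}]' 0 6
python3 - <<'E'
from h import *
a,K,T=grab('side'); np.save('s.npy',a)
M=tote_masks(a)['blue']; M[:,:]&=True
for b,s,ce in blobs(M,100):
    p=np.argwhere(b)[:,::-1].astype(np.float32); print(s,np.round(ce),[np.round(x) for x in cv2.minAreaRect(p)])
E
python3 -m crank '[{"dx":0,"dy":0,"dz":0,"yaw":0},{"dx":0,"dy":0,"dz":0,"yaw":0}]' 0 4
python3 - <<'E'
from h import *
a,K,T=grab('side'); b,K,T=grab('wrist')
cv2.imwrite('pics/d2.png',cv2.cvtColor(np.hstack([cv2.resize(a[150:330,150:400],(500,360)),cv2.resize(b,(480,360))[:,:300]]),4))
E
```

```text
time_s: 11.8
ee_pos: [550.6, -7.2, 173.9]
ee_rot: [-180.0, 0.0, 56.5]
force: [1.1, 0.1, -3.0]
gripper_width: 67.8
gripper_force: 10.0
time_s: 12.05
ee_pos: [550.7, -7.2, 174.0]
ee_rot: [180.0, 0.0, 56.5]
force: [-0.1, 0.2, -2.4]
gripper_width: 68.1
gripper_force: 6.0
[220 178  42  33 980] [242. 195.] [array([240., 195.]), array([30., 41.]), np.float64(83.0)]
time_s: 12.35
ee_pos: [550.7, -7.2, 174.0]
ee_rot: [180.0, 0.0, 56.5]
force: [-0.4, -0.2, -1.6]
gripper_width: 68.3
gripper_force: 4.0
```

View pics/d2.png

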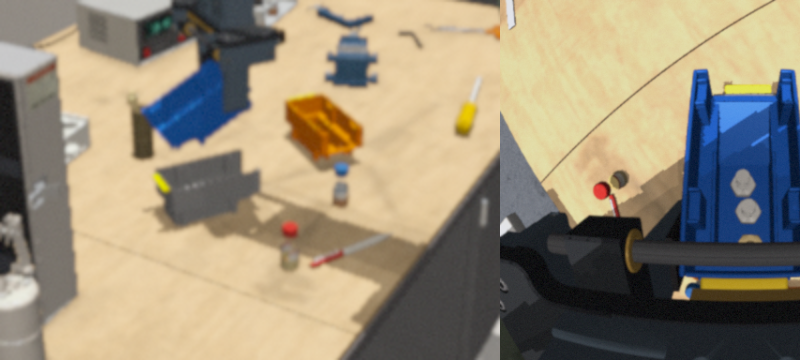

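The tote is pivoting front down, roughly 30° so far, and is still held. I'll go to 3 N.

```bash
python3 -m crank '[{"dx":0,"dy":0,"dz":0,"yaw":0},{"dx":0,"dy":0,"dz":0,"yaw":0},{"dx":0,"dy":0,"dz":0,"yaw":0},{"dx":0,"dy":0,"dz":0,"yaw":0}]' 0 3
cat >> h.py <<'E'
def tilt(n):
    a,K,T=grab('side'); b,K,T=grab('wrist')
    cv2.imwrite('pics/'+n,cv2.cvtColor(np.hstack([cv2.resize(a[150:330,150:400],(500,360)),cv2.resize(b,(480,360))[:,:300]]),4))
    M=tote_masks(a)['blue']; p=np.argwhere(max(blobs(M,100),key=lambda q:q[1][4])[0])[:,::-1]
    for f in (p[:,0],-p[:,0],p[:,1],-p[:,1]): print(p[f.argmin()],end=' ')
    for bb,s,ce in blobs(tote_masks(b)['yellow'],25): print('yel',np.round(ce))
E
python3 -c "
from h import *
tilt('d3.png')"
```

```text
time_s: 12.95
ee_pos: [550.7, -7.2, 174.0]
ee_rot: [180.0, 0.0, 56.5]
force: [-0.4, -0.6, -2.9]
gripper_width: 68.0
gripper_force: 3.0
[231 216] [272 205] [255 180] [246 231] yel [264.  94.]
yel [261. 291.]
```

View pics/d3.png

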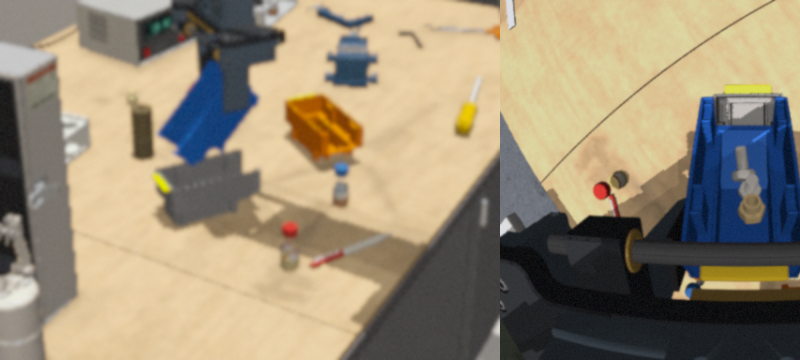

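Tilt is now about 50° and the bolts have slid to the foot of the slope. Next, upward jerks at low grip.

```bash
python3 -m crank '[{"dx":0,"dy":0,"dz":0.035,"yaw":0},{"dx":0,"dy":0,"dz":-0.01,"yaw":0},{"dx":0,"dy":0,"dz":-0.01,"yaw":0},{"dx":0,"dy":0,"dz":-0.01,"yaw":0},{"dx":0,"dy":0,"dz":0.035,"yaw":0},{"dx":0,"dy":0,"dz":-0.01,"yaw":0},{"dx":0,"dy":0,"dz":-0.01,"yaw":0},{"dx":0,"dy":0,"dz":-0.015,"yaw":0},{"dx":0,"dy":0,"dz":0,"yaw":0}]'
python3 -c "
from h import *
tilt('d4.png')"
```

```text
time_s: 14.18
ee_pos: [549.4, -7.2, 175.8]
ee_rot: [-179.8, 0.1, 56.5]
force: [-0.6, 0.4, -3.1]
gripper_width: 68.4
gripper_force: 3.0
[238 220] [279 197] [255 180] [254 234] yel [265.  94.]
```

View pics/d4.png

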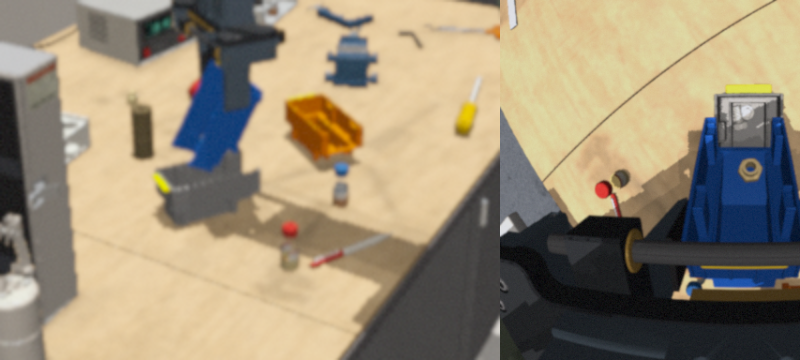

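The bolts now appear to be inside the grey tote, and the fitting is on the slope. Continue.

```bash
python3 -m crank '[{"dx":0,"dy":0,"dz":0.035,"yaw":0},{"dx":0,"dy":0,"dz":-0.01,"yaw":0},{"dx":0,"dy":0,"dz":-0.01,"yaw":0},{"dx":0,"dy":0,"dz":-0.01,"yaw":0},{"dx":0,"dy":0,"dz":0.035,"yaw":0},{"dx":0,"dy":0,"dz":-0.01,"yaw":0},{"dx":0,"dy":0,"dz":-0.01,"yaw":0},{"dx":0,"dy":0,"dz":-0.015,"yaw":0},{"dx":0,"dy":0,"dz":0,"yaw":0}]'
python3 -c "
from h import *
tilt('d5.png')"
```

```text
time_s: 15.4
ee_pos: [549.3, -7.2, 179.7]
ee_rot: [-179.8, 0.1, 56.5]
force: [0.1, -0.6, -1.3]
gripper_width: 68.0
gripper_force: 3.0
[238 220] [279 195] [255 179] [254 233] yel [265.  94.]
```

View pics/d5.png

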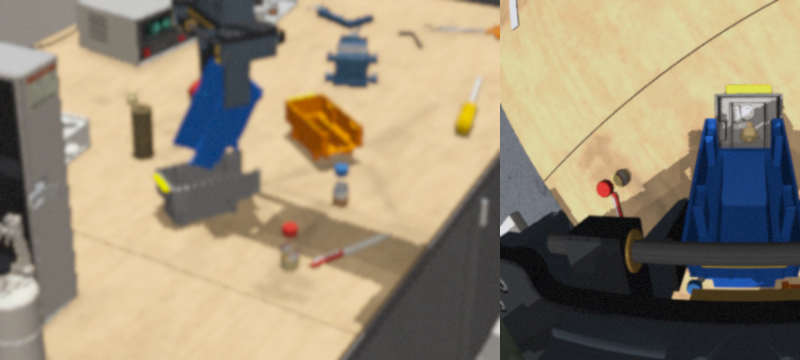

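The fitting is out and blue is empty, with all three parts seen through blue's opening inside grey. Now carry blue, still tilted, to free bench and roll it upright by lowering the front and dragging rearward.

```bash
python3 -m crank '[{"dx":0,"dy":0,"dz":0.01,"yaw":0},{"dx":0,"dy":0,"dz":0.02,"yaw":0},{"dx":0,"dy":0,"dz":0.02,"yaw":0},{"dx":-0.01,"dy":0.02,"dz":0,"yaw":0},{"dx":-0.02,"dy":0.05,"dz":0,"yaw":0},{"dx":-0.024,"dy":0.06,"dz":0,"yaw":0},{"dx":-0.025,"dy":0.065,"dz":0,"yaw":0},{"dx":-0.025,"dy":0.065,"dz":0,"yaw":0},{"dx":-0.02,"dy":0.055,"dz":0,"yaw":0},{"dx":0,"dy":0,"dz":0,"yaw":0}]' 0 40
python3 -m crank '[{"dx":0,"dy":0,"dz":-0.05,"yaw":0},{"dx":0,"dy":0,"dz":-0.05,"yaw":0},{"dx":0,"dy":0,"dz":-0.02,"yaw":0},{"dx":0,"dy":0,"dz":-0.014,"yaw":0},{"dx":0,"dy":0,"dz":0,"yaw":0}]'
python3 -c "
from h import *
tilt('e1.png')"
```

```text
time_s: 16.75
ee_pos: [449.2, 247.8, 221.8]
ee_rot: [-179.9, 0.0, 56.8]
force: [0.3, -1.4, -2.7]
gripper_width: 68.3
gripper_force: 40.0
time_s: 17.38
ee_pos: [451.1, 244.3, 114.4]
ee_rot: [-180.0, 0.1, 56.5]
force: [0.1, -0.5, -1.4]
gripper_width: 67.6
gripper_force: 40.0
[211 301] [260 271] [229 258] [227 318]
```

```bash
python3 -m crank '[{"dx":0,"dy":0,"dz":-0.014,"yaw":0},{"dx":0,"dy":0,"dz":-0.014,"yaw":0},{"dx":-0.0055,"dy":-0.0083,"dz":-0.006,"yaw":0},{"dx":-0.0055,"dy":-0.0083,"dz":-0.006,"yaw":0},{"dx":-0.0055,"dy":-0.0083,"dz":-0.006,"yaw":0},{"dx":-0.0055,"dy":-0.0083,"dz":-0.007,"yaw":0},{"dx":-0.0055,"dy":-0.0083,"dz":-0.007,"yaw":0}]' 0 3
python3 -c "
from h import *
tilt('e2.png')"
python3 -m crank '[{"dx":-0.0055,"dy":-0.0083,"dz":-0.007,"yaw":0},{"dx":-0.0055,"dy":-0.0083,"dz":-0.008,"yaw":0},{"dx":-0.0055,"dy":-0.0083,"dz":-0.009,"yaw":0}]'
python3 -c "
from h import *
tilt('e3.png')"
```

```text
time_s: 18.35
ee_pos: [429.2, 211.1, 66.4]
ee_rot: [180.0, -0.0, 56.5]
force: [-0.3, -0.8, 0.4]
gripper_width: 68.1
gripper_force: 3.0
[216 300] [266 299] [245 270] [232 322] yel [261. 305.]
time_s: 18.82
ee_pos: [416.0, 191.2, 47.2]
ee_rot: [180.0, 0.0, 56.5]
force: [0.1, -0.9, 0.9]
gripper_width: 67.7
gripper_force: 3.0
[222 294] [273 304] [255 273] [234 318]
```

```bash
python3 -m crank '[{"dx":-0.0055,"dy":-0.0083,"dz":-0.009,"yaw":0},{"dx":-0.0055,"dy":-0.0083,"dz":-0.009,"yaw":0},{"dx":-0.0055,"dy":-0.0083,"dz":-0.009,"yaw":0},{"dx":-0.003,"dy":-0.004,"dz":-0.005,"yaw":0},{"dx":0,"dy":0,"dz":0,"yaw":0}]'
python3 -c "
from h import *
tilt('e4.png')"
```

```text
time_s: 19.55
ee_pos: [400.0, 168.0, 21.6]
ee_rot: [-180.0, 0.1, 56.5]
force: [0.3, -0.5, -0.9]
gripper_width: 67.8
gripper_force: 3.0
[229 288] [277 296] [265 276] [253 317]
```

View pics/e4.png

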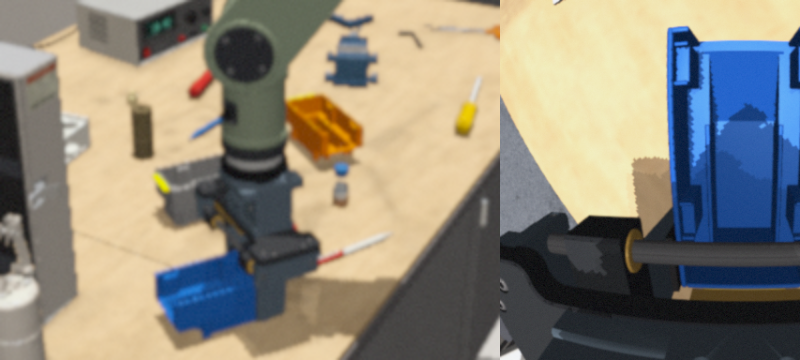

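All 10 pictures are used, so the rest goes by numbers. The last one shows blue upright on the bench and empty. Release, rise, measure and regrasp at the middle.

```bash
python3 -m crank '[{"dx":0,"dy":0,"dz":0,"yaw":0},{"dx":0,"dy":0,"dz":0,"yaw":0},{"dx":0,"dy":0,"dz":0,"yaw":0},{"dx":0,"dy":0,"dz":0.03,"yaw":0},{"dx":0,"dy":0,"dz":0.06,"yaw":0},{"dx":0.01,"dy":0.015,"dz":0.06,"yaw":0},{"dx":0.01,"dy":0.015,"dz":0.06,"yaw":0},{"dx":0.01,"dy":0.016,"dz":0.04,"yaw":0},{"dx":0,"dy":0,"dz":0,"yaw":0}]' 1
cat >> h.py <<'E'
def meas(col, box=(0,250,20,512), z=64., minA=300):
    im,K,T=grab('wrist','m%d.png'%int(telemetry.state()['time_s']*100)); M=tote_masks(im)
    y0,y1,x0,x1=box; w=np.zeros(M['blue'].shape,bool); w[y0:y1,x0:x1]=1
    for n,a in ((col,minA),('yellow',25)):
        for b,s,ce in blobs(M[n]&w,a):
            P=onplane(np.argwhere(b)[:,::-1],z if n==col else 62.5,K,T,1)[:,:2].astype(np.float32)
            r=cv2.minAreaRect(P); print(n,s,np.round(P.mean(0),1),[np.round(x,1) for x in r])
    return im,K,T
E
python3 -c "
from h import *
meas('blue')"
```

```text
time_s: 20.78
ee_pos: [426.4, 206.6, 224.4]
ee_rot: [179.8, -0.3, 56.5]
force: [-0.5, -0.9, 0.0]
gripper_width: 90.8
gripper_force: 0.0
blue [ 229  124   61  111 6260] [429.4 210.1] [array([428.1, 208.3]), array([127.5,  65.8]), np.float64(56.4)]
yellow [419 192  29   8 205] [604.3  70.4] [array([605.8,  69.6]), array([ 9.3, 47.1]), np.float64(56.1)]
yellow [240 236  39   6 231] [389.4 149.9] [array([389.4, 149.8]), array([ 6.6, 45.4]), np.float64(56.4)]
```

```bash
python3 -m crank '[{"dx":0.035,"dy":-0.048,"dz":0,"yaw":0},{"dx":0.045,"dy":-0.062,"dz":0,"yaw":0},{"dx":0.045,"dy":-0.062,"dz":0,"yaw":0},{"dx":0.035,"dy":-0.048,"dz":0,"yaw":0},{"dx":0.016,"dy":-0.023,"dz":0,"yaw":0},{"dx":0,"dy":0,"dz":0,"yaw":0},{"dx":0,"dy":0,"dz":0,"yaw":0}]'
python3 - <<'E'
from h import *
im,K,T=meas('grey',minA=200)
np.save('g.npy',im); np.savez('g.npz',K=K,T=T); print(np.round(telemetry.state()['ee_pos'],1))
R=np.array([[np.cos(a:=np.radians(56.3)),-np.sin(a)],[np.sin(a),np.cos(a)]])
# ortho-rectify rim plane about (567.3,12): 1px=1mm; local x up/down profile
g=cv2.cvtColor(im,cv2.COLOR_RGB2GRAY); 
X,Y=np.meshgrid(np.arange(-90,90,1.),np.arange(-60,60,1.))
W=np.stack([X.ravel(),Y.ravel()],1)@R.T+[567.3,12]; P=np.c_[W,np.full(len(W),64.)]
C=(P-T[:3,3])@T[:3,:3]; r=np.hypot(C[:,0],C[:,1]); th=np.arctan2(r,C[:,2])
u=(K[0,0]*th*C[:,0]/r+K[0,2]).reshape(X.shape).astype(np.float32); v=(K[1,1]*th*C[:,1]/r+K[1,2]).reshape(X.shape).astype(np.float32)
rect=cv2.remap(g,u,v,cv2.INTER_LINEAR); rc=cv2.remap(im,u,v,cv2.INTER_LINEAR)
S=cv2.remap(cv2.cvtColor(im,cv2.COLOR_RGB2HSV)[...,1],u,v,cv2.INTER_LINEAR)
print('y profile S at x=0..40 ',[(int(y),int(S[i,90:130].mean())) for i,y in enumerate(Y[:,0]) if 26<abs(y)<44])
print('x profile S y<15',[(int(x),int(S[45:75,j].mean())) for j,x in enumerate(X[0]) if 58<abs(x)<82])
E
```

```text
time_s: 21.7
ee_pos: [564.2, 12.1, 221.4]
ee_rot: [-179.9, 0.0, 56.5]
force: [-0.1, -0.2, -0.7]
gripper_width: 91.2
gripper_force: 0.0
grey [ 361    0  146  112 3140] [844.6  12.2] [array([831.9,  14. ]), array([111.4, 232. ]), np.float64(47.9)]
grey [479   0  33  26 699] [975.5  38. ] [array([975.5,  37.6]), array([37.4, 89.1]), np.float64(74.5)]
grey [399   9  20  20 216] [820.   82.6] [array([821.1,  83. ]), array([25.2, 25.1]), np.float64(13.0)]
grey [416  31  18  21 223] [823.5  48.9] [array([824.4,  49.5]), array([25. , 25.6]), np.float64(0.4)]
grey [431  54  18  22 229] [827.  15.] [array([827.5,  16.2]), array([26.3, 24.1]), np.float64(11.1)]
grey [445  77  16  21 227] [830.4 -16.9] [array([830.7, -15.6]), array([25.8, 24.6]), np.float64(57.3)]
grey [ 232  122   63  115 5398] [572.   16.8] [array([569.3,  11.2]), array([131. ,  67.3]), np.float64(57.1)]
grey [  20  129   60  120 3178] [296.  166.6] [array([303.9, 152.7]), array([187.4, 120.6]), np.float64(41.4)]
yellow [242 115  42   8 302] [605.8  69.5] [array([606.4,  69.3]), array([ 7.6, 44. ]), np.float64(56.5)]
yellow [ 
[... 312 characters left out ...]
 10), (-27, 11), (27, 12), (28, 12), (29, 12), (30, 14), (31, 35), (32, 69), (33, 90), (34, 97), (35, 98), (36, 99), (37, 100), (38, 98), (39, 100), (40, 99), (41, 100), (42, 99), (43, 99)]
x profile S y<15 [(-81, 91), (-80, 91), (-79, 91), (-78, 92), (-77, 92), (-76, 92), (-75, 92), (-74, 92), (-73, 93), (-72, 93), (-71, 93), (-70, 94), (-69, 94), (-68, 94), (-67, 94), (-66, 94), (-65, 93), (-64, 92), (-63, 91), (-62, 91), (-61, 90), (-60, 89), (-59, 88), (59, 12), (60, 12), (61, 11), (62, 13), (63, 29), (64, 86), (65, 148), (66, 176), (67, 178), (68, 175), (69, 173), (70, 172), (71, 172), (72, 177), (73, 166), (74, 121), (75, 92), (76, 82), (77, 81), (78, 80), (79, 80), (80, 80), (81, 80)]
```

```bash
python3 -m crank '[{"dx":-0.035,"dy":0.05,"dz":0,"yaw":0},{"dx":-0.045,"dy":0.065,"dz":0,"yaw":0},{"dx":-0.045,"dy":0.065,"dz":0,"yaw":0},{"dx":-0.03,"dy":0.045,"dz":0,"yaw":0},{"dx":-0.015,"dy":0.02,"dz":0,"yaw":0},{"dx":0,"dy":0,"dz":-0.04,"yaw":0},{"dx":0,"dy":0,"dz":-0.07,"yaw":0},{"dx":0,"dy":0,"dz":-0.07,"yaw":0},{"dx":0,"dy":0,"dz":-0.04,"yaw":0},{"dx":0,"dy":0,"dz":-0.013,"yaw":0}]'
python3 -m crank '[{"dx":0,"dy":0,"dz":0,"yaw":0},{"dx":0,"dy":0,"dz":0,"yaw":0},{"dx":0,"dy":0,"dz":0,"yaw":0},{"dx":0,"dy":0,"dz":0,"yaw":0}]' 0 30
cat >> h.py <<'E'
def edges(im,K,T,c,yaw,z,sat=True):
    """rim-plane rectification about c; prints saturation/hue profile"""
    a=np.radians(yaw); R=np.array([[np.cos(a),-np.sin(a)],[np.sin(a),np.cos(a)]])
    X,Y=np.meshgrid(np.arange(-90,90,1.),np.arange(-60,60,1.)); W=np.stack([X.ravel(),Y.ravel()],1)@R.T+c
    C=(np.c_[W,np.full(len(W),z)]-T[:3,3])@T[:3,:3]; r=np.hypot(C[:,0],C[:,1]); th=np.arctan2(r,C[:,2])
    u=(K[0,0]*th*C[:,0]/r+K[0,2]).reshape(X.shape).astype(np.float32); v=(K[1,1]*th*C[:,1]/r+K[1,2]).reshape(X.shape).astype(np.float32)
    return cv2.remap(im,u,v,cv2.INTER_LINEAR)
E
python3 - <<'E'
from h import *
s=telemetry.state(); print(np.round(s['ee_pos'],1))
im,K,T=meas('blue',z=64)
rc=edges(im,K,T,s['ee_pos'][:2],-123.5,64.); cv2.imwrite('pics/rb.png',rc); np.save('rb.npy',rc)
g=rc.astype(int)
for n,q in (('y x=-50..-30',[(y-60,g[y,40:60].mean(0).round().astype(int).tolist()) for y in list(range(22,32))+list(range(88,98))]),('x',[(x-90,g[45:75,x].mean(0).round().astype(int).tolist()) for x in list(range(20,30))+list(range(150,168))])): print(n,q)
E
```

```text
time_s: 23.0
ee_pos: [428.3, 206.0, 34.3]
ee_rot: [-179.9, 0.2, 56.6]
force: [0.8, -0.0, -0.4]
gripper_width: 91.4
gripper_force: 0.0
time_s: 23.5
ee_pos: [431.1, 206.3, 36.9]
ee_rot: [179.9, -0.1, 56.5]
force: [-0.7, 0.3, 6.6]
gripper_width: 67.8
gripper_force: 30.0
[431.1 206.3  36.9]
blue [  189   136   143   114 15234] [453.  237.7] [array([453.1, 236.7]), array([56.9, 69.5]), np.float64(56.4)]
y x=-50..-30 [(-38, [139, 115, 85]), (-37, [139, 114, 85]), (-36, [138, 114, 85]), (-35, [138, 114, 85]), (-34, [137, 114, 84]), (-33, [113, 98, 93]), (-32, [40, 77, 147]), (-31, [38, 83, 158]), (-30, [17, 49, 99]), (-29, [11, 34, 70]), (28, [24, 55, 105]), (29, [24, 54, 105]), (30, [20, 49, 97]), (31, [12, 32, 65]), (32, [15, 41, 85]), (33, [24, 65, 131]), (34, [35, 70, 133]), (35, [114, 101, 95]), (36, [140, 117, 89]), (37, [139, 117, 88])]
x [(-70, [185, 160, 120]), (-69, [177, 152, 114]), (-68, [157, 132, 98]), (-67, [122, 113, 113]), (-66, [64, 109, 178]), (-65, [52, 99, 170]), (-64, [47, 92, 161]), (-63, [48, 93, 164]), (-62, [39, 81, 148]), (-61, [20, 56, 114]), (60, [27, 29, 32]), (61, [27, 30, 35]), (62, [27, 31, 36]), (63, [28, 32, 37]), (64, [28, 32, 36]), (65, [27, 31, 36]), (66, [28, 32, 37]), (67, [28, 32, 36]), (68, [28, 32, 36]), (69, [27, 32, 36]), (70, [28, 32, 37]), (71, [28, 32, 36]), (72, [26, 31, 35]), (73, [27, 32, 36]), (74, [28, 32, 37]), (75, [28, 32, 37]), (76, [28, 32, 37]), (77, [28, 33, 37])]
```

```bash
python3 - <<'E'
from h import *
g=np.load('rb.npy').astype(int)
for y0,y1 in((28,33),(88,93)): print([(x-90,g[y0:y1,x].mean(0).round().astype(int).tolist()) for x in range(18,30)])
for xs in((30,40),(45,55),(60,70)):
  for r in((24,30),(92,98)): print(xs,[(y-60,g[y,xs[0]:xs[1],0].mean().round()) for y in range(*r)])
im=np.load('g.npy'); z=np.load('g.npz'); rc=edges(im,z['K'],z['T'],(568.9,11.05),56.5,64.); S=cv2.cvtColor(rc,cv2.COLOR_RGB2HSV)[...,1].astype(int)
for xs in((35,50),(60,75),(85,100),(110,125),(130,145)): print('grey',xs,[(y-60,int(S[y,xs[0]:xs[1]].mean())) for y in list(range(22,30))+list(range(90,98))])
for y0,y1 in((28,33),(88,93)): print('front',[(x-90,int(S[y0:y1,x].mean())) for x in range(20,30)],'rear',[(x-90,int(S[y0:y1,x].mean())) for x in range(150,160)])
E
```

```text
[(-72, [223, 202, 152]), (-71, [222, 201, 151]), (-70, [223, 203, 153]), (-69, [223, 206, 154]), (-68, [223, 209, 158]), (-67, [222, 210, 157]), (-66, [215, 203, 153]), (-65, [138, 132, 115]), (-64, [60, 100, 171]), (-63, [55, 114, 211]), (-62, [46, 99, 191]), (-61, [32, 70, 136])]
[(-72, [222, 201, 149]), (-71, [222, 201, 149]), (-70, [222, 200, 149]), (-69, [222, 200, 149]), (-68, [222, 199, 149]), (-67, [216, 196, 148]), (-66, [169, 158, 128]), (-65, [70, 76, 86]), (-64, [35, 82, 160]), (-63, [56, 121, 221]), (-62, [40, 97, 190]), (-61, [14, 41, 85])]
(30, 40) [(-36, np.float64(203.0)), (-35, np.float64(208.0)), (-34, np.float64(212.0)), (-33, np.float64(168.0)), (-32, np.float64(58.0)), (-31, np.float64(51.0))]
(30, 40) [(32, np.float64(20.0)), (33, np.float64(41.0)), (34, np.float64(53.0)), (35, np.float64(164.0)), (36, np.float64(202.0)), (37, np.float64(206.0))]
(45, 55) [(-36, np.float64(136.0)), (-35, np.float64(136.0)), (-34, np.float64(134.0)), (-33, np.float64(112.0)), (-32, np.float64(39.0)), (-31, np.float64(36.0))]
(45, 55) [(32, np.float64(13.0)), (33, np.float64(21.0
[... 1079 characters left out ...]
 (31, 12), (32, 14), (33, 34), (34, 72), (35, 91), (36, 97), (37, 98)]
grey (130, 145) [(-38, 94), (-37, 94), (-36, 94), (-35, 91), (-34, 74), (-33, 35), (-32, 16), (-31, 10), (30, 10), (31, 11), (32, 13), (33, 26), (34, 56), (35, 85), (36, 93), (37, 95)]
front [(-70, 85), (-69, 84), (-68, 83), (-67, 81), (-66, 74), (-65, 57), (-64, 30), (-63, 14), (-62, 13), (-61, 10)] rear [(60, 16), (61, 13), (62, 14), (63, 13), (64, 27), (65, 65), (66, 89), (67, 90), (68, 87), (69, 86)]
front [(-70, 81), (-69, 83), (-68, 86), (-67, 87), (-66, 70), (-65, 43), (-64, 22), (-63, 15), (-62, 18), (-61, 17)] rear [(60, 8), (61, 10), (62, 12), (63, 17), (64, 38), (65, 66), (66, 77), (67, 75), (68, 75), (69, 76)]
```

```bash
python3 -m crank '[{"dx":0,"dy":0,"dz":0.02,"yaw":0},{"dx":0,"dy":0,"dz":0.05,"yaw":0},{"dx":0,"dy":0,"dz":0.05,"yaw":0},{"dx":0.03,"dy":-0.04,"dz":0.02,"yaw":0},{"dx":0.04,"dy":-0.06,"dz":0,"yaw":0},{"dx":0.045,"dy":-0.065,"dz":0,"yaw":0},{"dx":0.04,"dy":-0.055,"dz":0,"yaw":0},{"dx":0.016,"dy":-0.024,"dz":0,"yaw":0},{"dx":0,"dy":0,"dz":0,"yaw":0},{"dx":0,"dy":0,"dz":0,"yaw":0}]' 0 40
python3 - <<'E'
from h import *
s=telemetry.state(); print(s['ee_pos'],s['ee_rot'])
im,K,T=grab('wrist','rb2.png'); z=64+s['ee_pos'][2]-36.5
g=edges(im,K,T,s['ee_pos'][:2],-123.5,z).astype(int)
for y0,y1 in((28,33),(88,93)): print([(x-90,g[y0:y1,x].mean(0).round().astype(int).tolist()) for x in range(20,30)])
for xs in((30,40),(45,55)):
  for r in((23,31),(91,99)): print(xs,[(y-60,g[y,xs[0]:xs[1]].mean(0).round().astype(int).tolist()) for y in range(*r)])
E
```

```text
time_s: 24.8
ee_pos: [565.6, 12.1, 147.4]
ee_rot: [-179.9, 0.0, 56.5]
force: [-0.1, -0.5, -0.9]
gripper_width: 67.8
gripper_force: 40.0
[565.62662002  12.12890111 147.38898465] [-1.79917423e+02  1.66667582e-02  5.65258343e+01]
[(-70, [224, 199, 151]), (-69, [223, 197, 149]), (-68, [223, 197, 148]), (-67, [223, 196, 148]), (-66, [214, 185, 141]), (-65, [135, 122, 111]), (-64, [65, 103, 176]), (-63, [56, 113, 207]), (-62, [46, 96, 180]), (-61, [37, 72, 136])]
[(-70, [223, 205, 152]), (-69, [223, 204, 153]), (-68, [223, 205, 154]), (-67, [217, 201, 153]), (-66, [164, 153, 124]), (-65, [59, 68, 81]), (-64, [30, 76, 150]), (-63, [49, 107, 200]), (-62, [30, 79, 157]), (-61, [9, 31, 68])]
(30, 40) [(-37, [223, 205, 154]), (-36, [223, 203, 153]), (-35, [222, 198, 148]), (-34, [222, 194, 146]), (-33, [204, 177, 144]), (-32, [78, 108, 181]), (-31, [52, 113, 213]), (-30, [27, 71, 142])]
(30, 40) [(31, [11, 33, 69]), (32, [14, 40, 82]), (33, [23, 60, 121]), (34, [41, 68, 123]), (35, [126, 108, 95]), (36, [146, 121, 91]), (37, [145, 121, 90]), (38, [146, 121, 91])]
(45, 55) [(-37, [158, 133, 100]), (-36, [148, 125, 94]), (-35, [134, 112, 85]), (-34, [133, 110, 83]), (-33, [120, 102, 85]), (-32, [44, 65, 113]), (-31, [32, 70, 135]), (-30, [20, 50, 99])]
(45, 55) [(31, [12, 34, 70]), (32, [14, 41, 84]), (33, [23, 61, 122]), (34, [38, 66, 123]), (35, [118, 102, 89]), (36, [134, 111, 83]), (37, [132, 109, 81]), (38, [132, 109, 82])]
```

```bash
python3 -m crank '[{"dx":0.003,"dy":-0.0012,"dz":0,"yaw":0},{"dx":0,"dy":0,"dz":-0.02,"yaw":0},{"dx":0,"dy":0,"dz":-0.02,"yaw":0},{"dx":0,"dy":0,"dz":-0.01,"yaw":0},{"dx":0,"dy":0,"dz":0,"yaw":0}]'
python3 -m crank '[{"dx":0,"dy":0,"dz":-0.005,"yaw":0},{"dx":0,"dy":0,"dz":-0.004,"yaw":0},{"dx":0,"dy":0,"dz":0,"yaw":0}]'
python3 -m crank '[{"dx":0,"dy":0,"dz":-0.003,"yaw":0},{"dx":0,"dy":0,"dz":0,"yaw":0}]'
python3 -m crank '[{"dx":0,"dy":0,"dz":-0.002,"yaw":0},{"dx":0,"dy":0,"dz":0,"yaw":0}]'
```

```text
time_s: 25.48
ee_pos: [568.5, 10.2, 106.4]
ee_rot: [-179.9, 0.1, 56.5]
force: [0.2, -0.5, -2.0]
gripper_width: 68.0
gripper_force: 40.0
time_s: 25.85
ee_pos: [569.0, 10.2, 100.3]
ee_rot: [-180.0, 0.0, 56.5]
force: [0.9, -0.7, -1.3]
gripper_width: 68.3
gripper_force: 40.0
time_s: 26.1
ee_pos: [569.0, 10.2, 97.9]
ee_rot: [-180.0, 0.0, 56.5]
force: [0.1, -1.5, -0.7]
gripper_width: 67.7
gripper_force: 40.0
time_s: 26.35
ee_pos: [569.0, 10.2, 96.3]
ee_rot: [-180.0, 0.0, 56.5]
force: [-0.0, 0.5, -0.6]
gripper_width: 68.2
gripper_force: 40.0
```

```bash
python3 -m crank '[{"dx":-0.0012,"dy":0.0012,"dz":0,"yaw":0},{"dx":0,"dy":0,"dz":-0.002,"yaw":0},{"dx":0,"dy":0,"dz":0,"yaw":0}]'
python3 -m crank '[{"dx":0,"dy":0,"dz":-0.002,"yaw":0},{"dx":0,"dy":0,"dz":0,"yaw":0}]'
python3 -m crank '[{"dx":0,"dy":0,"dz":-0.002,"yaw":0},{"dx":0,"dy":0,"dz":0,"yaw":0}]'
```

```text
time_s: 26.72
ee_pos: [568.0, 11.2, 94.6]
ee_rot: [-180.0, 0.0, 56.5]
force: [0.9, -0.0, -1.1]
gripper_width: 67.6
gripper_force: 40.0
time_s: 26.98
ee_pos: [568.3, 11.2, 93.5]
ee_rot: [180.0, -0.0, 56.5]
force: [-0.1, 0.2, 1.4]
gripper_width: 67.9
gripper_force: 40.0
time_s: 27.22
ee_pos: [568.3, 11.1, 93.4]
ee_rot: [179.9, -0.0, 56.5]
force: [-3.6, 0.2, 9.5]
gripper_width: 67.8
gripper_force: 40.0
```

Contact at TCP 93.4 matches the seated height (93.0), so release.

```bash
python3 -m crank '[{"dx":0,"dy":0,"dz":0.001,"yaw":0},{"dx":0,"dy":0,"dz":0,"yaw":0}]' 0 3
python3 -m crank '[{"dx":0,"dy":0,"dz":0,"yaw":0},{"dx":0,"dy":0,"dz":0,"yaw":0},{"dx":0,"dy":0,"dz":0,"yaw":0},{"dx":0,"dy":0,"dz":0.02,"yaw":0},{"dx":0,"dy":0,"dz":0.05,"yaw":0},{"dx":0,"dy":0,"dz":0.05,"yaw":0},{"dx":0,"dy":0,"dz":0.05,"yaw":0},{"dx":0,"dy":0,"dz":0.05,"yaw":0},{"dx":0,"dy":0,"dz":0,"yaw":0},{"dx":0,"dy":0,"dz":0,"yaw":0}]' 1
cat > ed.py <<'E'
from h import *
def bedge(rc,bg):
    # foreground mask vs bench (bench: R>B+15 & moderately low sat) -> blue/orange test by caller
    return bg(rc)
def report(im,K,T,c,yaw,z,fg):
    rc=edges(im,K,T,c,yaw,z); m=fg(rc).astype(float)
    def cross(p,lo,hi,o):  # 50% crossing between offsets
        q=p[lo+o:hi+o]; i=np.where(np.diff(q>0.5))[0]; return [float(lo+k+(0.5-q[k])/(q[k+1]-q[k])) for k in i]
    for a,b in((-60,-40),(-40,-20),(-10,10),(20,40),(40,60)):
        p=m[:,90+a:90+b].mean(1); print('x',a,b,'y edges',np.round(cross(p,-45,-25,60),1),np.round(cross(p,25,45,60),1))
    for a,b in((-32,-26),(26,32),(-15,15)):
        p=m[60+a:60+b].mean(0); print('y',a,b,'x edges',np.round(cross(p,-82,-52,90),1),np.round(cross(p,52,82,90),1))
blue=lambda r: r[...,2].astype(int)>r[...,0].astype(int)+8
E
python3 - <<'E'
from ed import *
s=telemetry.state(); print(s['ee_pos'],s['qpos'].round(1))
im,K,T=meas('blue',z=120.5); np.save('b2.npy',im); np.savez('b2.npz',K=K,T=T)
report(im,K,T,(569.1,10.8),-123.5,120.5,blue)
E
```

```text
time_s: 27.48
ee_pos: [568.4, 11.2, 92.9]
ee_rot: [180.0, -0.0, 56.5]
force: [-0.7, 0.2, 3.6]
gripper_width: 67.9
gripper_force: 3.0
time_s: 28.72
ee_pos: [567.7, 11.2, 268.4]
ee_rot: [-180.0, 0.0, 56.5]
force: [-0.2, 0.8, -0.2]
gripper_width: 91.3
gripper_force: 0.0
[567.69145277  11.15979018 268.40120095] [-0.  16.2 85.9 -0.  77.9 33.5]
blue [ 229  125   64  115 6715] [571.1  13. ] [array([569.3,  10.9]), array([127.8,  65.7]), np.float64(56.3)]
yellow [242 116  36   7 224] [605.2  69.9] [array([606.7,  68.9]), array([ 7.5, 43.1]), np.float64(56.3)]
yellow [242 241  39   6 176] [519.9 -72.3] [array([516.8, -70.2]), array([ 7.6, 51.8]), np.float64(56.2)]
x -60 -40 y edges [-33.5] [34.5]
x -40 -20 y edges [-33.5] [34.5]
x -10 10 y edges [-32.8] [34.2]
x 20 40 y edges [-33.2] [33.5]
x 40 60 y edges [-33.6] [33.8]
y -32 -26 x edges [-65.] [65.]
y 26 32 x edges [-65.2] [65.2]
y -15 15 x edges [-65.5] [64.5]
```

Blue is stacked: its rim at 120.5 mm fits edges at ±65 and ±34 about (569.2,10.8), yaw -123.5°. Now the orange tote.

```bash
python3 -m crank '[{"dx":-0.01,"dy":-0.04,"dz":0,"yaw":1},{"dx":-0.01,"dy":-0.05,"dz":0,"yaw":1},{"dx":-0.01,"dy":-0.05,"dz":0,"yaw":1},{"dx":-0.01,"dy":-0.05,"dz":0,"yaw":1},{"dx":-0.01,"dy":-0.05,"dz":0,"yaw":1},{"dx":-0.01,"dy":-0.03,"dz":0,"yaw":1},{"dx":-0.01,"dy":-0.024,"dz":-0.01,"yaw":1},{"dx":-0.008,"dy":0,"dz":-0.02,"yaw":1},{"dx":0,"dy":0,"dz":-0.025,"yaw":1},{"dx":0,"dy":0,"dz":0,"yaw":1}]'
python3 -m crank '[{"dx":0,"dy":0,"dz":0,"yaw":1},{"dx":0,"dy":0,"dz":0,"yaw":1},{"dx":0,"dy":0,"dz":0,"yaw":1},{"dx":0,"dy":0,"dz":0,"yaw":1},{"dx":0,"dy":0,"dz":0,"yaw":1},{"dx":0,"dy":0,"dz":0,"yaw":1},{"dx":0,"dy":0,"dz":0,"yaw":1},{"dx":0,"dy":0,"dz":0,"yaw":1},{"dx":0,"dy":0,"dz":0,"yaw":0}]'
python3 - <<'E'
from ed import *
s=telemetry.state(); print(s['ee_pos'],s['qpos'].round(1))
im,K,T=meas('orange',z=64); np.save('o.npy',im); np.savez('o.npz',K=K,T=T)
E
```

```text
time_s: 30.02
ee_pos: [503.9, -223.4, 221.1]
ee_rot: [-179.7, -0.3, 106.6]
force: [-0.2, -0.4, -0.5]
gripper_width: 91.5
gripper_force: 0.0
time_s: 31.15
ee_pos: [505.1, -223.8, 223.1]
ee_rot: [-180.0, -0.2, 146.4]
force: [-0.6, 0.0, 0.5]
gripper_width: 91.2
gripper_force: 0.0
[ 505.12152586 -223.76491327  223.07041388] [-25.1  16.3  92.4   0.   71.5 -81.5]
orange [ 233  126   63  114 5571] [ 504.2 -218.3] [array([ 511.4, -222.8]), array([ 66.9, 130.1]), np.float64(54.4)]
yellow [416  97  11  47 392] [548.5 -20.5] [array([548.5, -20.7]), array([13.2, 55.3]), np.float64(56.9)]
yellow [ 71 136  29  43 304] [ 356.8 -386.5] [array([ 356.8, -388.1]), array([10.3, 68.7]), np.float64(11.9)]
yellow [243 239  37   7 161] [ 568.9 -262.3] [array([ 568.6, -263.2]), array([43.2,  6.7]), np.float64(54.4)]
```

```bash
python3 -m crank '[{"dx":0.008,"dy":0.001,"dz":0,"yaw":-0.4},{"dx":0,"dy":0,"dz":-0.04,"yaw":0},{"dx":0,"dy":0,"dz":-0.07,"yaw":0},{"dx":0,"dy":0,"dz":-0.07,"yaw":0},{"dx":0,"dy":0,"dz":-0.045,"yaw":0},{"dx":0,"dy":0,"dz":-0.01,"yaw":0},{"dx":0,"dy":0,"dz":0,"yaw":0}]'
python3 -m crank '[{"dx":0,"dy":0,"dz":0,"yaw":0},{"dx":0,"dy":0,"dz":0,"yaw":0},{"dx":0,"dy":0,"dz":0,"yaw":0},{"dx":0,"dy":0,"dz":0,"yaw":0}]' 0 40
python3 - <<'E'
from ed import *
s=telemetry.state(); print(s['ee_pos'],s['ee_rot'])
im,K,T=meas('orange',z=64)
h=lambda r:(lambda q:(q[...,1]>175)&(q[...,0]<22))(cv2.cvtColor(r,cv2.COLOR_RGB2HSV))
report(im,K,T,s['ee_pos'][:2],s['ee_rot'][2]-180,64.,h)
E
```

```text
time_s: 32.08
ee_pos: [512.5, -223.4, 36.7]
ee_rot: [180.0, 0.0, 144.5]
force: [-0.7, -0.5, -0.6]
gripper_width: 91.4
gripper_force: 0.0
time_s: 32.58
ee_pos: [512.7, -223.6, 37.5]
ee_rot: [180.0, 0.1, 144.5]
force: [-0.8, -0.5, 6.9]
gripper_width: 68.0
gripper_force: 40.0
[ 512.71145942 -223.62284593   37.53231995] [1.79985463e+02 1.13703620e-01 1.44491278e+02]
orange [  189   128   143   122 14509] [ 480.9 -199.7] [array([ 482.7, -201.1]), array([67.5, 61. ]), np.float64(54.4)]
x -60 -40 y edges [-32.5] [34.5]
x -40 -20 y edges [-32.6] [34.5]
x -10 10 y edges [] []
x 20 40 y edges [-32.4] [33.4]
x 40 60 y edges [] []
y -32 -26 x edges [-67.] []
y 26 32 x edges [-67.4] []
y -15 15 x edges [-68.5] []
```

```bash
python3 -m crank '[{"dx":0,"dy":0,"dz":0.02,"yaw":0},{"dx":0,"dy":0,"dz":0.05,"yaw":0},{"dx":0,"dy":0,"dz":0.06,"yaw":0},{"dx":0,"dy":0,"dz":0.06,"yaw":-1},{"dx":0,"dy":0.01,"dz":0.016,"yaw":-1},{"dx":0.005,"dy":0.02,"dz":0,"yaw":-1},{"dx":0.005,"dy":0.03,"dz":0,"yaw":-1},{"dx":0.005,"dy":0.03,"dz":0,"yaw":-1},{"dx":0.005,"dy":0.03,"dz":0,"yaw":-1},{"dx":0.005,"dy":0.03,"dz":0,"yaw":-1}]'
python3 -m crank '[{"dx":0.005,"dy":0.03,"dz":0,"yaw":-1},{"dx":0.005,"dy":0.03,"dz":0,"yaw":-1},{"dx":0.005,"dy":0.03,"dz":0,"yaw":-1},{"dx":0.005,"dy":0.025,"dz":0,"yaw":-1},{"dx":0.005,"dy":0.016,"dz":0,"yaw":-1},{"dx":0.005,"dy":0.01,"dz":0,"yaw":-1},{"dx":0.005,"dy":0,"dz":0,"yaw":-1},{"dx":0.005,"dy":0,"dz":0,"yaw":-1},{"dx":0.004,"dy":0,"dz":0,"yaw":-1},{"dx":0,"dy":0,"dz":0,"yaw":-1}]'
python3 -m crank '[{"dx":0,"dy":0,"dz":0,"yaw":-0.6},{"dx":0,"dy":0,"dz":0,"yaw":0},{"dx":0,"dy":0,"dz":0,"yaw":0}]'
```

```text
time_s: 33.88
ee_pos: [531.8, -102.3, 201.6]
ee_rot: [-180.0, -0.0, 109.3]
force: [0.3, -0.2, -1.4]
gripper_width: 67.8
gripper_force: 40.0
time_s: 35.12
ee_pos: [567.2, 9.7, 201.5]
ee_rot: [-180.0, 0.0, 59.3]
force: [0.7, -0.7, -1.6]
gripper_width: 67.9
gripper_force: 40.0
time_s: 35.5
ee_pos: [567.2, 9.6, 201.4]
ee_rot: [180.0, -0.0, 56.5]
force: [-0.5, -0.6, -1.9]
gripper_width: 67.7
gripper_force: 40.0
```

```bash
python3 -m crank '[{"dx":0,"dy":0,"dz":-0.02,"yaw":0},{"dx":0,"dy":0,"dz":-0.02,"yaw":0},{"dx":0,"dy":0,"dz":-0.01,"yaw":0},{"dx":0,"dy":0,"dz":-0.008,"yaw":0},{"dx":0,"dy":0,"dz":0,"yaw":0}]'
python3 -m crank '[{"dx":0,"dy":0,"dz":-0.008,"yaw":0},{"dx":0,"dy":0,"dz":-0.008,"yaw":0},{"dx":0,"dy":0,"dz":0,"yaw":0}]'
python3 -m crank '[{"dx":0,"dy":0,"dz":-0.006,"yaw":0},{"dx":0,"dy":0,"dz":0,"yaw":0}]'
```

```text
time_s: 36.12
ee_pos: [567.2, 9.5, 154.2]
ee_rot: [-180.0, 0.0, 56.5]
force: [0.6, 0.3, -1.3]
gripper_width: 67.6
gripper_force: 40.0
time_s: 36.5
ee_pos: [566.9, 9.6, 141.4]
ee_rot: [-179.9, 0.0, 56.5]
force: [-0.2, 0.0, -2.1]
gripper_width: 67.9
gripper_force: 40.0
time_s: 36.75
ee_pos: [567.1, 9.5, 136.8]
ee_rot: [-180.0, 0.0, 56.5]
force: [-0.2, 0.3, -1.7]
gripper_width: 67.4
gripper_force: 40.0
```

```bash
python3 -m crank '[{"dx":0,"dy":0,"dz":-0.005,"yaw":0},{"dx":0,"dy":0,"dz":-0.003,"yaw":0},{"dx":0,"dy":0,"dz":0,"yaw":0}]'
python3 -m crank '[{"dx":0,"dy":0,"dz":-0.002,"yaw":0},{"dx":0,"dy":0,"dz":0,"yaw":0}]'
python3 -m crank '[{"dx":0,"dy":0,"dz":-0.002,"yaw":0},{"dx":0,"dy":0,"dz":0,"yaw":0}]'
```

```text
time_s: 37.12
ee_pos: [567.2, 9.5, 130.5]
ee_rot: [-180.0, 0.0, 56.5]
force: [0.2, 0.3, -2.1]
gripper_width: 67.8
gripper_force: 40.0
time_s: 37.38
ee_pos: [567.4, 9.6, 129.3]
ee_rot: [180.0, -0.0, 56.5]
force: [0.1, 0.0, -1.8]
gripper_width: 67.8
gripper_force: 40.0
time_s: 37.62
ee_pos: [567.4, 9.5, 129.0]
ee_rot: [180.0, -0.0, 56.5]
force: [-1.8, 0.9, 5.5]
gripper_width: 67.8
gripper_force: 40.0
```

Contact at 129.0 matches the nested height. Release and verify.

```bash
python3 -m crank '[{"dx":0,"dy":0,"dz":0.001,"yaw":0},{"dx":0,"dy":0,"dz":0,"yaw":0}]' 0 3
python3 -m crank '[{"dx":0,"dy":0,"dz":0,"yaw":0},{"dx":0,"dy":0,"dz":0,"yaw":0},{"dx":0,"dy":0,"dz":0,"yaw":0},{"dx":0,"dy":0,"dz":0.02,"yaw":0},{"dx":0,"dy":0,"dz":0.05,"yaw":0},{"dx":0,"dy":0,"dz":0.05,"yaw":0},{"dx":0,"dy":0,"dz":0.05,"yaw":0},{"dx":0,"dy":0,"dz":0.05,"yaw":0},{"dx":0,"dy":0,"dz":0,"yaw":0},{"dx":0,"dy":0,"dz":0,"yaw":0}]' 1
python3 - <<'E'
from ed import *
im,K,T=meas('orange',z=155.5)
h=lambda r:(lambda q:(q[...,1]>175)&(q[...,0]<22))(cv2.cvtColor(r,cv2.COLOR_RGB2HSV))
report(im,K,T,(569.35,10.65),-123.5,155.5,h)
a,K,T=grab('side','fin.png'); M=tote_masks(a)
for n in('blue','orange','yellow'):
    for b,s,c in blobs(M[n],60): print(n,s,c.round())
b0=np.load('side0.npy'); d=cv2.absdiff(a,b0).max(2)>50
for nm,(x,y) in dict(vred=(295,275),vblue=(320,240),bronze=(221,215),marker=(258,211)).items(): print(nm,int(d[y-12:y+12,x-10:x+10].sum()))
E
```

```text
time_s: 37.88
ee_pos: [567.5, 9.6, 128.9]
ee_rot: [180.0, -0.0, 56.5]
force: [-1.3, -0.6, 2.9]
gripper_width: 67.7
gripper_force: 3.0
time_s: 39.12
ee_pos: [566.9, 9.5, 304.4]
ee_rot: [-180.0, 0.0, 56.5]
force: [-0.6, -0.1, -0.5]
gripper_width: 91.6
gripper_force: 0.0
orange [ 229  119   64  119 5999] [575.6  19.7] [array([571. ,  12.6]), array([131.7,  67. ]), np.float64(56.7)]
yellow [243 114  34   6 152] [606.8  70. ] [array([607.4,  69.6]), array([ 6.8, 44.5]), np.float64(56.5)]
yellow [241 237  39   6 174] [510.9 -80.6] [array([509.3, -79.6]), array([ 8.3, 56.8]), np.float64(56.4)]
x -60 -40 y edges [-33.4] [33.5]
x -40 -20 y edges [-33.5] [33.5]
x -10 10 y edges [-32.6] [33.5]
x 20 40 y edges [-33.2] [32.9]
x 40 60 y edges [-33.4] [32.7]
y -32 -26 x edges [-66.4] [61.5]
y 26 32 x edges [-67.4] [61.5]
y -15 15 x edges [-66.7] [63.4]
blue [227 219  52  22 617] [256. 230.]
orange [ 225  197   55   28 1053] [251. 210.]
yellow [379 202   9  14  82] [383. 208.]
vred 208
vblue 107
bronze 121
marker 480
```

```bash
python3 - <<'E'
from h import *
a=cv2.cvtColor(cv2.imread('pics/fin.png'),4); b=np.load('side0.npy'); t=grab('top')[0]; t0=np.load('top0.npy')
for nm,im in(('side0',b),('fin',a),('top0',t0),('top',t)):
    h=cv2.cvtColor(im,cv2.COLOR_RGB2HSV).astype(int); H,S,V=h[...,0],h[...,1],h[...,2]
    for c,m in(('red',((H<6)|(H>174))&(S>150)&(V>80)),('bl',(H>100)&(H<118)&(S>120)&(V>60)),('dark',(V<70)&(S>60)&(H>10)&(H<30))):
        print(nm,c,[(s[4].item(),ce.round().tolist()) for _,s,ce in blobs(m,12) if 130<ce[0]<400 and 130<ce[1]<310])
E
```

```text
side0 red [(65, [250.0, 192.0]), (30, [295.0, 264.0])]
side0 bl [(24, [307.0, 144.0]), (92, [325.0, 186.0]), (21, [320.0, 234.0]), (1801, [248.0, 297.0])]
side0 dark [(29, [285.0, 169.0])]
fin red [(65, [250.0, 192.0]), (41, [295.0, 264.0])]
fin bl [(15, [306.0, 144.0]), (86, [325.0, 186.0]), (690, [255.0, 230.0]), (15, [320.0, 235.0])]
fin dark [(32, [286.0, 169.0])]
top0 red [(150, [357.0, 142.0]), (26, [231.0, 265.0])]
top0 bl [(38, [318.0, 171.0]), (848, [182.0, 253.0]), (22, [288.0, 262.0])]
top0 dark [(32, [198.0, 146.0]), (19, [195.0, 156.0]), (37, [279.0, 160.0])]
top red [(156, [357.0, 142.0])]
top bl [(38, [319.0, 171.0]), (21, [288.0, 262.0])]
top dark [(15, [198.0, 146.0]), (21, [194.0, 155.0])]
```

The bystanders I could check (both vials and the marker) haven't moved, and the stack fits. Handing in.

```bash
python3 -c "
from workcell import ticket
print(ticket.job_done())"
```

```text
the job is handed in; nothing more can be done
None
```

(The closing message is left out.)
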